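Swing the probe about its post into the spring clips

ROBOT

A 6-joint arm with a two-finger parallel gripper is mounted at the origin on a cart in front of the work surface, level with it; the furniture and walls round the work are solid. World frame = base frame: x ahead of the robot, y to its left, z up, the work surface at z = 0. Lengths are in m, angles in rad, forces in N, time in s.
With the tool pointing down it reaches from about 0.25 to 0.775 m from the base axis. Payload 4 kg.
Tool frame: the origin (TCP) lies midway between the tips of the shut fingers; the grasp point (between the pads) lies 19 mm behind it (robot.tcp_to_grasp is the distance from the TCP to the grasp point, in m); z points along the fingers, x is the direction in which the jaws open and shut, and the axes are right-handed (so a half turn about z gives the same grasp; the last joint's range is limited). The gripper opens to 94 mm and grips with 3 to 60 N. Pads are 16 mm wide; open, the fingers measure 119 mm over their backs; the gripper's body (75 mm by 177 mm) begins 78 mm behind the grasp point.
Start: joints at [1.015, 0.087, 1.371, -0, 1.684, -0.103], TCP at [0.241, 0.495, 0.206] pointing down, gripper open.
Joint ranges: [-3.1, 3.1], [-0.76, 2.03], [0.27, 2.55], [-1.08, 4.22], [0.17, 2.65], [-2.57, 2.57]. Speed limits (rad/s): [2.79, 2.79, 3.14, 3.14, 3.14, 3.14].

INTERFACE

Orientations are given as [roll, pitch, yaw] about the fixed x, y, z axes, in that order (R = Rz(yaw) Ry(pitch) Rx(roll)).
In Python, from bench import get_obs, vision, robot gives the robot as it stands.
- The arm moves only by the tool servo_tool, never from a script. Its argument "targets" is text: rows parted by semicolons, each of 7 numbers parted by spaces: the opening, from 0 (shut) to 1 (fully open), then the shift along the tool's x, y, z as a fraction of full scale, then the turn, a rotation vector about the tool's x, y, z as a fraction of full scale. A call has 1 to 12 rows; each row is the pose to reach, as a shift and turn from the pose commanded when the call began, along the tool's axes at that moment, turning the shorter way round; what a row does not reach only later rows make up. Full scale, the value 1, is 0.25 m for a shift and pi rad for a turn. A row lasts 1/12 s, in which the tool goes at most 41.7 mm and 7.16 degrees, less where a joint would pass 70% of its speed; a pose out of reach is approached as far as the arm can. A call with a number of a shift or a turn outside -1 to 1 is refused whole. A call with a gripper value outside its range is refused whole. The fingers move at their own pace and stop on an object; the grip force is fixed at half the most. Time passes only in rows, so rows that repeat a pose let the fingers close. It gives the time, the measured TCP pose, the force and the opening at its end, in the units of the state.
- get_obs(): the state, without advancing time (a new reading comes with each control period).
- vision.snapshot(name): name is "scene" or "top"; returns a dict with "image" (384x512x3 uint8, red, green, blue), "mtx" (3x3 intrinsics, pixels), "world_from_camera" (4x4, takes a point from camera to world coordinates). Camera axes: x right, y down, z forward; pixel columns grow to the right and rows downward; lengths in m; the calibration is good to about 2 mm. A picture is of the moment at which its call begins. There is no depth.
- robot.close_job(): hands the job in, once; it reports no verdict.
The state is a dict: "time": time; "joint_positions": joint angles; "qvel": joint speeds; "joint_torque": joint torques, N m; "tool_pos": TCP position; "ee_rot": TCP orientation; "wrist_force": force on the tool from outside, world axes, zero at the start; "wrist_torque": the same for the moment, N m; "width": finger opening in m.
Only numpy, scipy, OpenCV 4.12 (cv2) and the standard library are available. Lean on these libraries where they do the work, as an engineer would, in place of code of your own. Each camera call takes 0.05 s, during which the arm holds its last target.

TASK

The sensor probe lies askew on its holder board. Without lifting it off the board, swing its free orange end round about the upright post beside its black heel until the tube snaps sideways fully home into both spring clips. Keep the heel by the post all the way, then let go and leave the probe at rest.

Things in the scene. Friction and masses are not known exactly. Their poses are not given: they have to be found in the camera images.
- holder: grey board fixed on the worktop, 110 (x) by 180 (y) by 10 mm; origin: centre of its underside, z up; its +x points away from the robot, yaw varies. Carries the post and two steel C-shaped spring clips, each 14 mm wide, rising 25 mm over its top, open to -x, on a line along y at x = +33. Low end stop (16 mm high) 19 mm to +y of the heel's home centre. Bare at -y beyond the outer clip.
- post (a point): axis of the fixed steel post (12 mm diameter, rising 36 mm over the board's top) at the tube axis's height; board frame x = +15, y = +64, z = 22 mm. At home the heel touches the post's +x side: the heel's centre then lies 18 mm to +x of this point.
- clip_inner (a point): where the tube's axis lies at home in the clip nearer the post: board x = +33, y = +26, z = 22 mm. A fixed back wall stops the tube at +x (1 mm play). The sprung upper jaw is lifted 2.5 mm as the tube passes its nose, 7 mm to -x of here. Pushing home takes about 5 to 12 N at the orange block.
- clip_outer (a point): the same for the other clip: board frame x = +33, y = -14, z = 22 mm
- probe: loose probe, about 0.2 kg, flat on the board: black square heel block (24 wide, 24 high, 26 mm long), aluminium tube of 14 mm diameter, orange square grip block at the free end (24 wide, 24 high, 28 mm long); 155 mm in all. Origin: centre of the heel's underside; -y to the free end, z up. Starts with the heel just clear of the post, swung 15 to 30 degrees so that its free end is to the board's -x.
- probe_heel (a point): centre of the black heel block, 12 mm above the board's top
- probe_inner (a point): point on the tube's axis 38 mm from the heel's centre: the part that belongs in the inner clip
- probe_outer (a point): point on the tube's axis 78 mm from the heel's centre: the part that belongs in the outer clip
- probe_grip (a point): centre of the orange grip block, 124 mm from the heel's centre, 12 mm above the board's top; at home it lies at board x = +33, y = -60 mm
- pull_cord: fixed thin grey cord that hangs slantwise over the bench, not to be run into. It passes through about these points (x, y, z in m): (0.66, 0.04, 0.04), (0.57, 0.09, 0.16), (0.44, 0.18, 0.45), (0.35, 0.25, 0.66), (0.28, 0.31, 0.92), (0.22, 0.39, 1.20). The board lies to its right; an arm that stands to its left should fold back close to its base before it turns past. Its origin means nothing.

How it is judged:
At the end, for the whole second after the job is handed in: The tube lies in both clips, its axis within 4 mm sideways of each clip's centre and not more than 4 mm above it, the probe within 4 degrees of the board's length, the heel's centre within 26 mm of the post's axis (18 mm when touching), and the probe at rest and released (x of probe_inner in the frame of clip_inner between -0.004 and 0.004 m and x of probe_outer in the frame of clip_outer between -0.004 and 0.004 m and z of probe_inner in the frame of clip_inner below 0.004 m and z of probe_outer in the frame of clip_outer below 0.004 m and angle between the y axis of probe and the y axis of holder, either way round below 0.07 rad and horizontal distance between probe_heel and post below 0.026 m and linear speed of probe below 0.01 m/s).
It fails at once if the heel left the post (its centre more than 36 mm from the post's axis) (horizontal distance between probe_heel and post above 0.036 m).
It fails at once if the probe was lifted off the board (heel or grip block raised more than 12 mm) (z of any of probe_heel, probe_grip in the frame of holder above 0.034 m).
It also fails if it takes over 40 s, if anything falls off the work surface, if the arm or the gripper's body presses on something with over 40 N, if the wrist force passes 120 N, or if a joint passes its speed limit or range.

## Working session

There is one attempt and no reset: what is moved stays moved. The work goes in short steps, Python scripts to look and compute and a tool call to move; the robot and the scene stay as the last step left them, time stands still between calls to the robot, and variables do not carry over. Pictures are saved under pics/ and viewed, and the job is handed in when it is done.

Besides the shell and the picture viewer there is one more tool, called after "Emit:" in YAML: its name, and indented under it one key for each argument. servo_tool: Moves the arm, as the interface text tells. Its arguments: {"type":"object","properties":{"targets":{"type":"string"}},"required":["targets"]}

```bash
mkdir -p pics; ls; python3 - <<'E'
from bench import get_obs, vision, robot
import cv2
o=get_obs(); print(o)
for n in("scene","top"):
    s=vision.snapshot(n); cv2.imwrite(f"pics/{n}0.png",s["image"][:,:,::-1]); print(n,s["mtx"],s["world_from_camera"])
E
```

```text
pics
{'time': 0.0, 'joint_positions': array([ 1.01487919e+00,  8.79153204e-02,  1.37225627e+00, -3.11587347e-05,
        1.68362286e+00, -1.03072211e-01]), 'qvel': array([-0.00026455,  0.00134194, -0.00063585, -0.00039626,  0.00209715,
       -0.00059185]), 'joint_torque': array([-1.00269172e-03, -3.40188468e+01, -3.02425683e+01,  7.13609112e-02,
        3.32752231e-02, -1.65902447e-04]), 'tool_pos': array([0.24033957, 0.49408087, 0.20432487]), 'ee_rot': array([-3.14139691e+00,  2.19330337e-03,  1.11794814e+00]), 'wrist_force': array([-0.54858741,  0.93061857, -0.76719994]), 'wrist_torque': array([ 0.05942064, -0.02585723, -0.03241732]), 'width': 0.09369807932126088}
scene [[443.9743646    0.         261.81132769]
 [  0.         443.9743646  186.35917765]
 [  0.           0.           1.        ]] [[ 0.78903315 -0.23083849  0.56933319 -0.12392123]
 [-0.61396127 -0.32927503  0.71737683 -0.70018987]
 [ 0.02186902 -0.91558262 -0.40153481  0.4906994 ]
 [ 0.          0.          0.          1.        ]]
top [[376.19944198   0.         260.93911156]
 [  0.         376.19944198 192.19438227]
 [  0.           0.           1.        ]] [[-0.00486902 -0.99698823  0.07740005  0.37079183]
 [-0.99997358  0.00443664 -0.00575723  0.07657676]
 [ 0.00539649 -0.07742603 -0.99698349  1.08203639]
 [ 0.          0.          0.          1.        ]]
```

View pics/scene0.png

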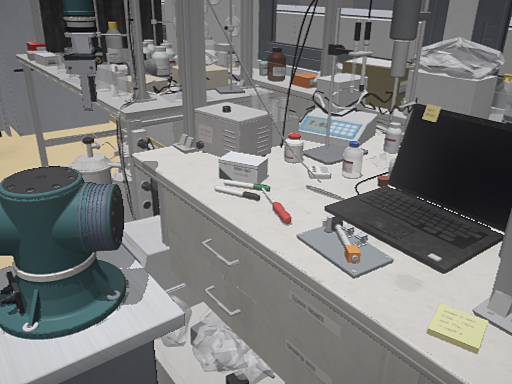

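View pics/top0.png

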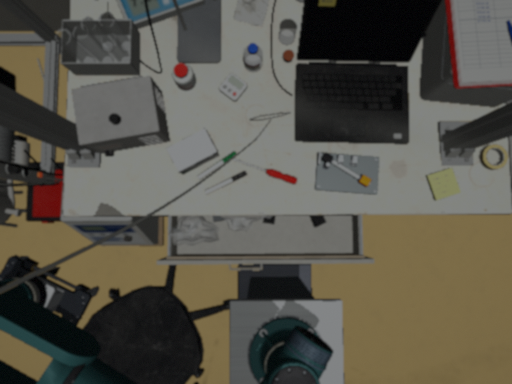

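```bash
cat > h.py <<'E'
import numpy as np, cv2
from bench import get_obs, vision, robot
def ray(s,uv,z):
    K,T=s["mtx"],s["world_from_camera"]
    d=T[:3,:3]@np.linalg.solve(K,[uv[0],uv[1],1.]); o=T[:3,3]
    return o+d*(z-o[2])/d[2]
def proj(s,p):
    T=np.linalg.inv(s["world_from_camera"]); c=T[:3,:3]@np.asarray(p)+T[:3,3]; u=s["mtx"]@c; return u[:2]/u[2]
def crop(s,x0,y0,x1,y1,k,name):
    cv2.imwrite(name,cv2.resize(s["image"][y0:y1,x0:x1,::-1],None,fx=k,fy=k,interpolation=cv2.INTER_CUBIC))
E
python3 - <<'E'
from h import *
t=vision.snapshot("top"); s=vision.snapshot("scene")
crop(t,300,140,400,205,8,"pics/t1.png"); crop(s,290,210,400,280,7,"pics/s1.png")
hsv=cv2.cvtColor(t["image"],cv2.COLOR_RGB2HSV)
m=cv2.inRange(hsv,(8,150,120),(25,255,255)); m[:, :350]=0; m[:,385:]=0;m[:150]=0
ys,xs=np.nonzero(m); print(len(xs),xs.mean(),ys.mean(), ray(t,(xs.mean(),ys.mean()),0.034))
E
```

```text
56 365.05357142857144 180.05357142857142 [ 0.48501888 -0.22173782  0.034     ]
```

View pics/t1.png

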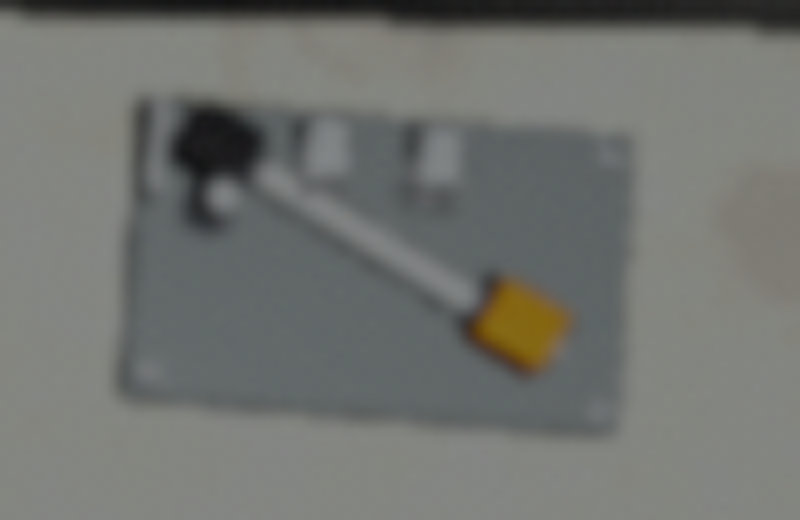

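View pics/s1.png

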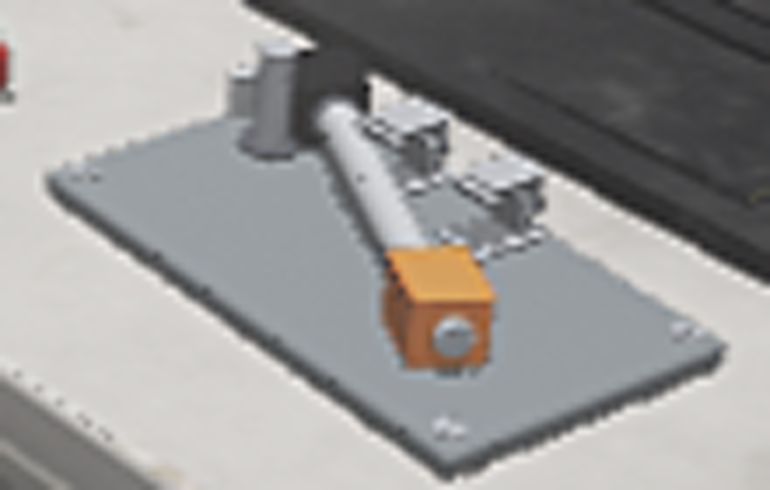

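```bash
python3 - <<'E'
from h import *
t=vision.snapshot("top"); s=vision.snapshot("scene")
def P(u,v,z): return ray(t,((u+.5)/8-.5+300,(v+.5)/8-.5+140),z)
c=[P(*q,.010) for q in [(143,99),(632,134),(616,432),(120,398)]]
for q in c: print(q.round(4))
ctr=np.mean(c,0); yax=(c[0]+c[3]-c[1]-c[2]); yaw=np.arctan2(-yax[0],yax[1]); print("ctr",ctr,"yaw",yaw, "len",np.linalg.norm(c[0]-c[1]),np.linalg.norm(c[3]-c[2]),np.linalg.norm(c[0]-c[3]),np.linalg.norm(c[1]-c[2]))
# scene corners  (crop x7, origin 290,210)
def S(u,v,z): return ray(s,((u+.5)/7-.5+290,(v+.5)/7-.5+210),z)
d=[S(50,180,.010),S(447,463,.010),S(722,347,.010)]
for q in d: print("sc",q.round(4))
y2=d[0]-d[1]; print("scene yaw",np.arctan2(-y2[0],y2[1]), np.linalg.norm(y2), "ctr",(d[0]+d[2])/2)
for nm,cc in(("top",ctr),("scene",(d[0]+d[2])/2)):
  R=np.array([[np.cos(yaw),-np.sin(yaw)],[np.sin(yaw),np.cos(yaw)]])
  for n,b in dict(post=(15,64),ci=(33,26),co=(33,-14),grip=(33,-60),heel=(33,64)).items(): print(nm,n,(cc[:2]+R@(np.array(b)/1000)).round(4))
print("post top",P(222,195,.046),"top heel",P(215,140,.034),"grip",P(522,325,.034))
print("scene grip top",S(442,276,.034), "post", S(280,50,.046))
E
```

```text
[ 0.5698 -0.0932  0.01  ]
[ 0.5563 -0.2694  0.01  ]
[ 0.4486 -0.2605  0.01  ]
[ 0.4616 -0.0831  0.01  ]
ctr [ 0.50907855 -0.17655885  0.01      ] yaw -0.07461111570439254 len 0.1767635965437002 0.17787659538815226 0.10862062281144376 0.10806760475650108
sc [ 0.4578 -0.0927  0.01  ]
sc [ 0.4431 -0.2665  0.01  ]
sc [ 0.5498 -0.2749  0.01  ]
scene yaw -0.08416949010471189 0.17448597504323432 ctr [ 0.50380547 -0.1837664   0.01      ]
top post [ 0.5288 -0.1139]
top ci [ 0.5439 -0.1531]
top co [ 0.5409 -0.193 ]
top grip [ 0.5375 -0.2389]
top heel [ 0.5468 -0.1152]
scene post [ 0.5235 -0.1211]
scene ci [ 0.5387 -0.1603]
scene co [ 0.5357 -0.2002]
scene grip [ 0.5322 -0.2461]
scene heel [ 0.5415 -0.1224]
post top [ 0.52922505 -0.11438612  0.046     ] top heel [ 0.55061051 -0.11449274  0.034     ] grip [ 0.48464401 -0.22105055  0.034     ]
scene grip top [ 0.48211855 -0.22702385  0.034     ] post [ 0.52650841 -0.1200305   0.046     ]
```

Emit:
servo_tool:
  targets: "0.4 -0.3 0 -0.1 0 0 0;0.4 -0.6 0 -0.2 0 0 0;0.4 -1 0 -0.2 0 0 0;0.4 -1 0 -0.2 0 0 0;0.4 -1 0 -0.2 0 0 0;0.4 -1 0 -0.2 0 0 0;0.4 -1 0 -0.2 0 0 0;0.4 -1 0 -0.2 0 0 0;0.4 -1 0 -0.2 0 0 0;0.4 -1 0 -0.2 0 0 0"

```text
time: 1.13
tool_pos: [0.1317, 0.2705, 0.255]
ee_rot: [-3.141, 0.001, 1.118]
wrist_force: [0.3, 0.4, -0.3]
width: 0.038
```

```bash
python3 - <<'E'
from h import *
print(get_obs()['joint_positions'])
s=vision.snapshot("scene"); cv2.imwrite("pics/s2.png",s["image"][:,:,::-1])
E
```

```text
[ 9.28375136e-01 -4.89161124e-01  1.74977256e+00  1.14111894e-04
  1.88174555e+00 -1.89677127e-01]
```

View pics/s2.png

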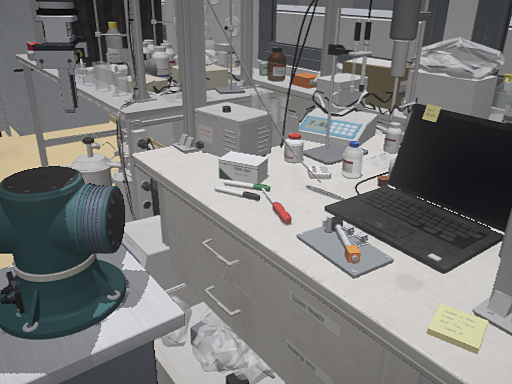

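The arm has folded back (gripper at about px (70,80)) and the probe is undisturbed at (345,240). Now the turn past the cord.

Emit:
servo_tool:
  targets: "0.4 -0.07 0.17 0 0 0 0.04;0.4 -0.15 0.34 0 0 0 0.08;0.4 -0.22 0.5 0 0 0 0.125;0.4 -0.28 0.67 0 0 0 0.165;0.4 -0.34 0.84 0 0 0 0.247;0.4 -0.34 0.84 0 0 0 0.247;0.4 -0.34 0.84 0 0 0 0.247;0.4 -0.34 0.84 0 0 0 0.247;0.4 -0.34 0.84 0 0 0 0.247;0.4 -0.34 0.84 0 0 0 0.247;0.4 -0.34 0.84 0 0 0 0.247"

```text
time: 2.1
tool_pos: [0.2828, 0.1021, 0.2553]
ee_rot: [-3.141, 0.001, 0.344]
wrist_force: [-0.5, -0.9, 0.4]
width: 0.0375
```

Emit:
servo_tool:
  targets: "0.4 -0.07 0.17 0 0 0 0.04;0.4 -0.15 0.34 0 0 0 0.08;0.4 -0.22 0.5 0 0 0 0.125;0.4 -0.28 0.67 0 0 0 0.165;0.4 -0.34 0.84 0 0 0 0.247;0.4 -0.34 0.84 0 0 0 0.247;0.4 -0.34 0.84 0 0 0 0.247;0.4 -0.34 0.84 0 0 0 0.247;0.4 -0.34 0.84 0 0 0 0.247;0.4 -0.34 0.84 0 0 0 0.247;0.4 -0.34 0.84 0 0 0 0.247"

```text
time: 3.02
tool_pos: [0.2735, -0.124, 0.2556]
ee_rot: [-3.142, -0.001, -0.431]
wrist_force: [-0.4, -0.2, 0.6]
width: 0.0377
```

Emit:
servo_tool:
  targets: "0.45 0.3 0 0.1 0 0 0.01;0.45 0.6 0 0.2 0 0 0.02;0.45 0.93 0.01 0.3 0 0 0.037;0.45 0.93 0.01 0.54 0 0 0.037;0.45 0.93 0.01 0.54 0 0 0.037;0.45 0.93 0.01 0.54 0 0 0.037;0.45 0.93 0.01 0.54 0 0 0.037;0.45 0.93 0.01 0.54 0 0 0.037;0.45 0.93 0.01 0.54 0 0 0.037;0.45 0.93 0.01 0.54 0 0 0.037;0.45 0.93 0.01 0.54 0 0 0.037"

```text
time: 3.93
tool_pos: [0.4835, -0.2246, 0.1226]
ee_rot: [-3.142, -0.003, -0.549]
wrist_force: [-0.8, -0.0, -0.1]
width: 0.0423
```

```bash
python3 - <<'E'
from h import *
o=get_obs();print(o['tool_pos'],o['ee_rot'],o['width'])
s=vision.snapshot("scene"); crop(s,270,130,430,280,5,"pics/s3.png")
t=vision.snapshot("top"); crop(t,300,140,400,215,8,"pics/t3.png")
print(((proj(s,o['tool_pos'])-[270,130])*5))
E
```

```text
[ 0.48345464 -0.22455183  0.12261348] [-3.14151653 -0.00322827 -0.54916742] 0.04226951855317318
[435.48472978 388.67074239]
```

View pics/s3.png

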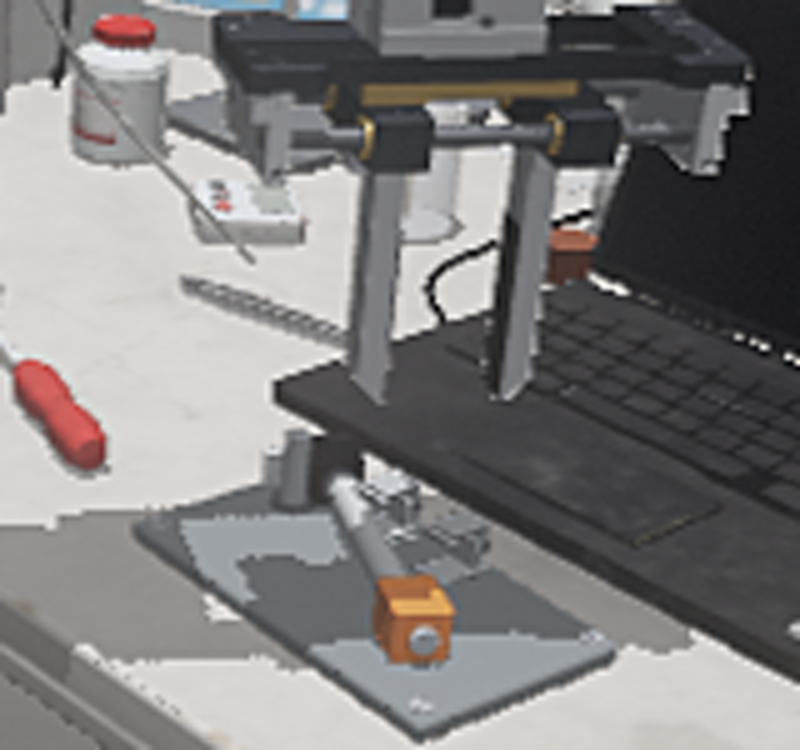

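View pics/t3.png

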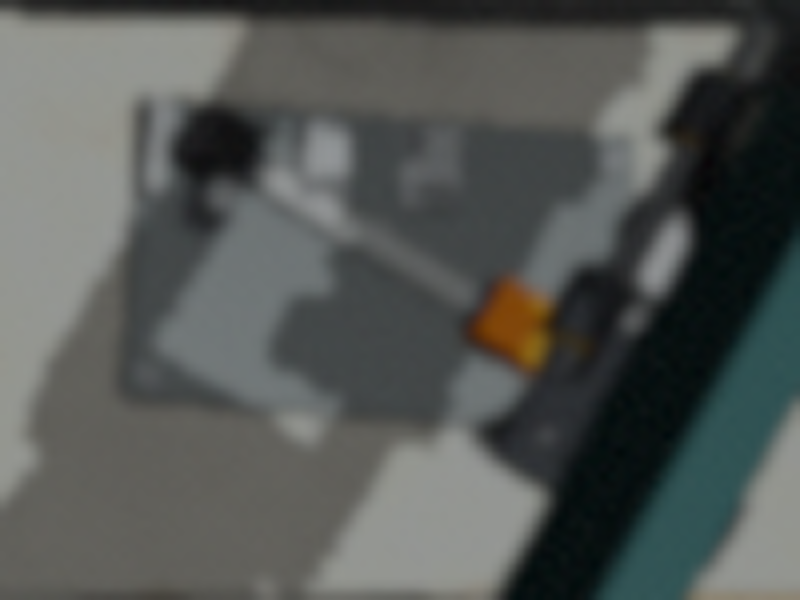

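Emit:
servo_tool:
  targets: "0.45 0 0 0.15 0 0 0;0.45 0 0 0.29 0 0 0;0.45 0 0 0.29 0 0 0;0.45 0 0 0.29 0 0 0;0.45 0 0 0.29 0 0 0"

```text
time: 4.45
tool_pos: [0.4841, -0.2254, 0.0503]
ee_rot: [-3.141, -0.003, -0.55]
wrist_force: [0.6, 0.4, 0.6]
width: 0.0424
```

```bash
python3 - <<'E'
from h import *
o=get_obs();print(o['tool_pos'],o['ee_rot'],o['width'])
s=vision.snapshot("scene"); crop(s,300,190,400,280,8,"pics/s4.png")
R=o['ee_rot'][2]; x=np.array([np.cos(R),np.sin(R),0])
for k in(-.021,0,.021): print(k,(proj(s,o['tool_pos']+k*x)-[300,190])*8)
E
```

```text
[ 0.48411957 -0.22544572  0.05033413] [-3.14138074 -0.00332539 -0.55023483] 0.042410216668099285
-0.021 [345.22735253 412.24807102]
0 [429.30265053 408.94118352]
0.021 [512.92856926 405.6519712 ]
```

View pics/s4.png

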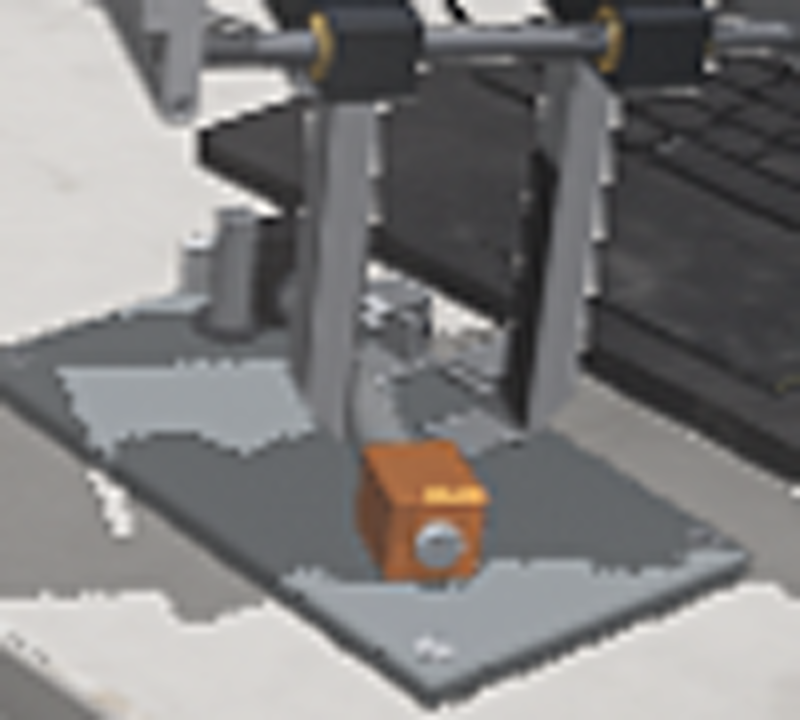

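Emit:
servo_tool:
  targets: "0.45 0 0 0.07 0 0 0;0.45 0 0 0.136 0 0 0;0.45 0 0 0.136 0 0 0;0.45 0 0 0.136 0 0 0"

```text
time: 4.83
tool_pos: [0.4838, -0.2253, 0.0155]
ee_rot: [-3.141, -0.002, -0.55]
wrist_force: [0.0, 0.1, -0.0]
width: 0.0424
```

```bash
python3 - <<'E'
from h import *
o=get_obs();print(o['tool_pos'],o['ee_rot'],o['width'])
s=vision.snapshot("scene"); crop(s,300,190,400,280,8,"pics/s5.png")
E
```

```text
[ 0.4838384  -0.22530536  0.01546091] [-3.14146227e+00 -1.71284775e-03 -5.50260709e-01] 0.04238053327374921
```

View pics/s5.png

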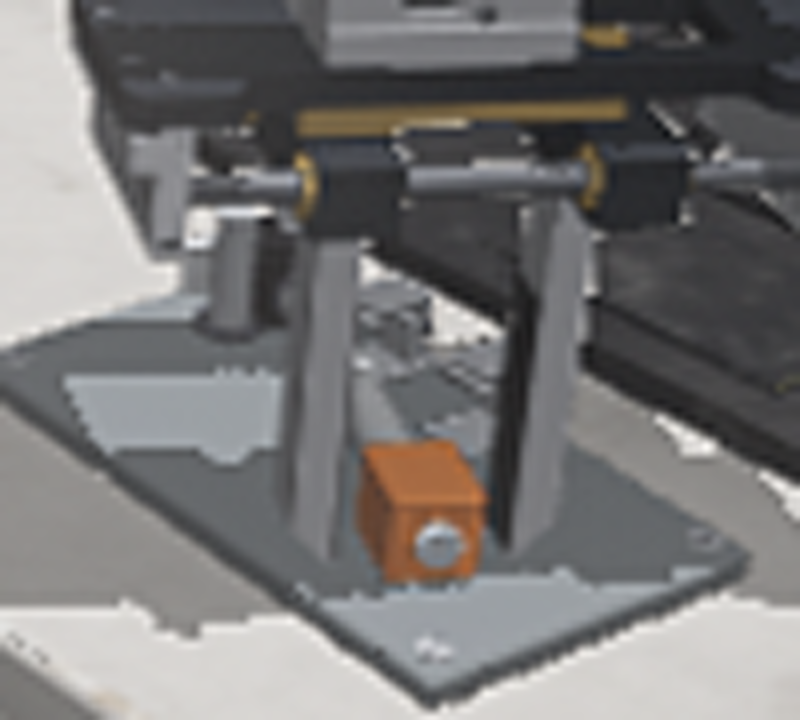

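```bash
cat >> h.py <<'E'
def swing(post,degs,extra=0.0):
    o=get_obs(); p=o['tool_pos'][:2]; w=o['ee_rot'][2]
    X=np.array([np.cos(w),np.sin(w)]);Y=np.array([np.sin(w),-np.cos(w)])
    for d in degs:
        a=np.radians(d); R=np.array([[np.cos(a),-np.sin(a)],[np.sin(a),np.cos(a)]])
        q=np.array(post)+R@(p-post)-p
        print(d,"shift",(np.array([X@q,Y@q])/.25).round(3),"turn",round(-a/np.pi,4),"->",(p+q).round(4))
E
python3 - <<'E'
from h import *
swing([.527,-.117],[2,4,6,8,10,12,14,16])
E
```

```text
2 shift [ 0.016 -0.003] turn -0.0111 -> [ 0.4882 -0.227 ]
4 shift [ 0.032 -0.007] turn -0.0222 -> [ 0.492  -0.2283]
6 shift [ 0.048 -0.011] turn -0.0333 -> [ 0.4959 -0.2295]
8 shift [ 0.063 -0.016] turn -0.0444 -> [ 0.4999 -0.2305]
10 shift [ 0.079 -0.021] turn -0.0556 -> [ 0.5039 -0.2314]
12 shift [ 0.094 -0.027] turn -0.0667 -> [ 0.5079 -0.2321]
14 shift [ 0.109 -0.033] turn -0.0778 -> [ 0.5119 -0.2327]
16 shift [ 0.123 -0.04 ] turn -0.0889 -> [ 0.5159 -0.2331]
```

Emit:
servo_tool:
  targets: "0.3 0 0 0 0 0 0;0.3 0 0 0 0 0 0;0.3 0.016 -0.003 0 0 0 -0.011;0.3 0.032 -0.007 0 0 0 -0.022;0.3 0.048 -0.011 0 0 0 -0.033;0.3 0.063 -0.016 0 0 0 -0.044;0.3 0.079 -0.021 0 0 0 -0.056;0.3 0.094 -0.027 0 0 0 -0.067;0.3 0.109 -0.033 0 0 0 -0.078;0.3 0.109 -0.033 0 0 0 -0.078"

```text
time: 5.72
tool_pos: [0.511, -0.2326, 0.0146]
ee_rot: [3.141, -0.0, -0.305]
wrist_force: [-0.7, 0.3, 0.5]
width: 0.0279
```

```bash
python3 - <<'E'
from h import *
o=get_obs();print(o['tool_pos'],o['ee_rot'],o['width'],o['wrist_force'])
s=vision.snapshot("scene"); crop(s,300,190,400,280,8,"pics/s6.png")
t=vision.snapshot("top"); crop(t,300,140,400,215,8,"pics/t6.png")
E
```

```text
[ 0.51097842 -0.23262515  0.01463292] [ 3.14086266e+00 -3.28383108e-04 -3.04553508e-01] 0.027919441618647033 [-0.67451745  0.2986448   0.54214211]
```

View pics/s6.png

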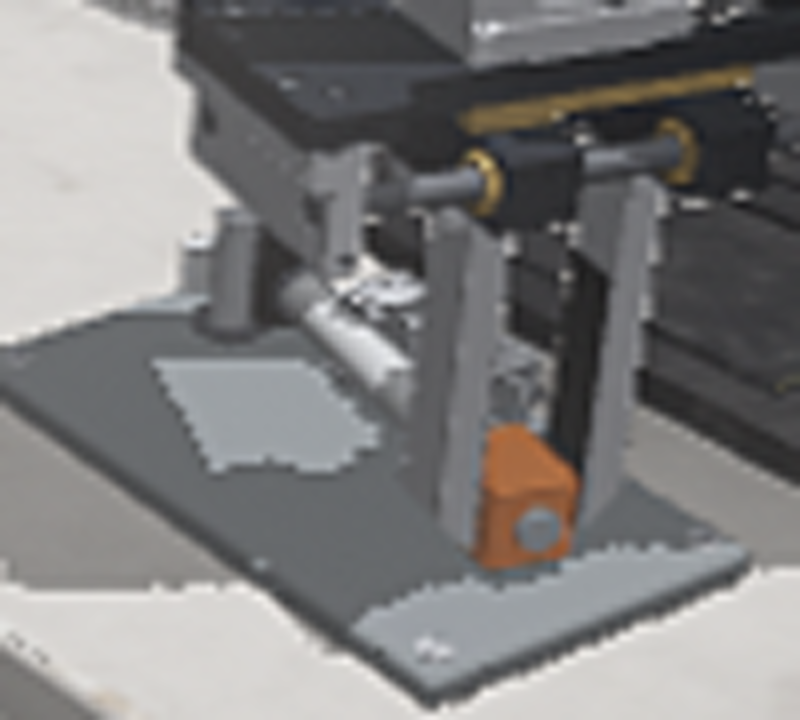

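View pics/t6.png

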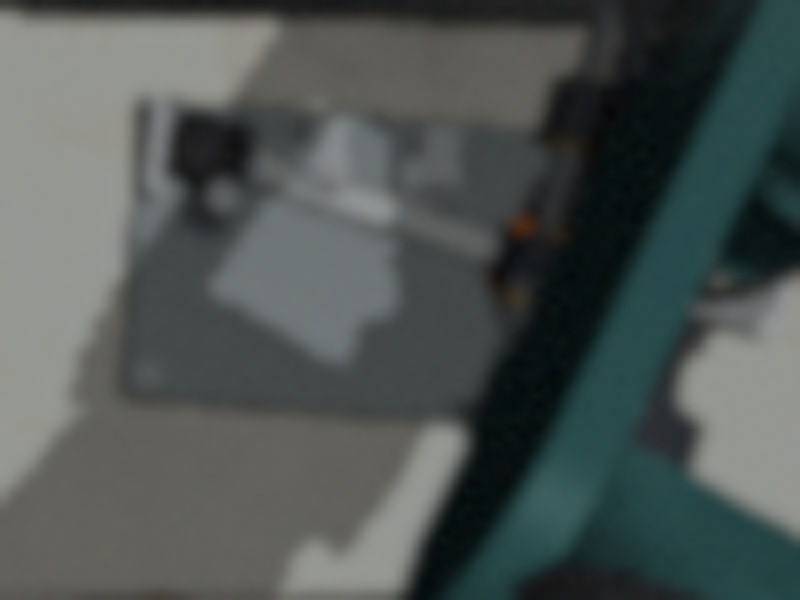

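```bash
python3 - <<'E'
from h import *
swing([.527,-.117],[2,4,6,8,9,10,11,12,13,14])
E
```

```text
2 shift [ 0.016 -0.003] turn -0.0111 -> [ 0.5151 -0.2328]
4 shift [ 0.032 -0.007] turn -0.0222 -> [ 0.5192 -0.2331]
6 shift [ 0.048 -0.011] turn -0.0333 -> [ 0.5232 -0.2333]
8 shift [ 0.063 -0.015] turn -0.0444 -> [ 0.5273 -0.2334]
9 shift [ 0.071 -0.018] turn -0.05 -> [ 0.5293 -0.2334]
10 shift [ 0.078 -0.021] turn -0.0556 -> [ 0.5314 -0.2333]
11 shift [ 0.086 -0.023] turn -0.0611 -> [ 0.5334 -0.2332]
12 shift [ 0.094 -0.026] turn -0.0667 -> [ 0.5354 -0.2331]
13 shift [ 0.101 -0.029] turn -0.0722 -> [ 0.5374 -0.2329]
14 shift [ 0.109 -0.033] turn -0.0778 -> [ 0.5395 -0.2327]
```

Emit:
servo_tool:
  targets: "0.3 0.008 -0.001 0 0 0 -0.006;0.3 0.016 -0.003 0 0 0 -0.011;0.3 0.024 -0.005 0 0 0 -0.017;0.3 0.032 -0.007 0 0 0 -0.022;0.3 0.040 -0.009 0 0 0 -0.028;0.3 0.048 -0.011 0 0 0 -0.033;0.3 0.055 -0.013 0 0 0 -0.039;0.3 0.063 -0.015 0 0 0 -0.044;0.3 0.063 -0.015 0 0 0 -0.044"

```text
time: 6.57
tool_pos: [0.5256, -0.2338, 0.014]
ee_rot: [3.14, 0.003, -0.166]
wrist_force: [-6.1, -0.8, 4.3]
width: 0.0283
```

Emit:
servo_tool:
  targets: "0.3 0.004 -0.001 -0.004 0 0 -0.003;0.3 0.008 -0.001 -0.006 0 0 -0.006;0.3 0.012 -0.002 -0.006 0 0 -0.008;0.3 0.016 -0.003 -0.006 0 0 -0.011;0.3 0.02 -0.004 -0.006 0 0 -0.014;0.3 0.024 -0.005 -0.006 0 0 -0.017;0.3 0.024 -0.005 -0.006 0 0 -0.017"

```text
time: 7.15
tool_pos: [0.5319, -0.2335, 0.0143]
ee_rot: [3.141, 0.003, -0.113]
wrist_force: [-4.5, -1.8, -0.6]
width: 0.0281
```

```bash
python3 - <<'E'
from h import *
o=get_obs();print(o['tool_pos'],o['ee_rot'],o['width'],o['wrist_force'])
s=vision.snapshot("scene"); crop(s,300,190,400,280,8,"pics/s7.png")
t=vision.snapshot("top"); crop(t,300,140,400,215,8,"pics/t7.png")
E
```

```text
[ 0.53189084 -0.23351644  0.01430708] [ 3.14083180e+00  2.88046540e-03 -1.12521461e-01] 0.028066023119370617 [-4.5490938  -1.75915542 -0.56730017]
```

View pics/s7.png

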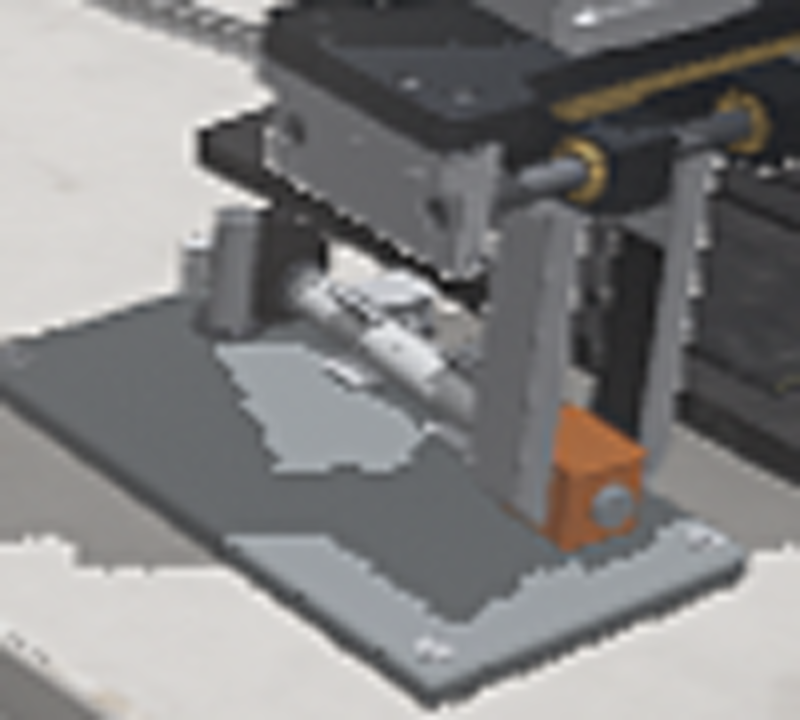

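View pics/t7.png

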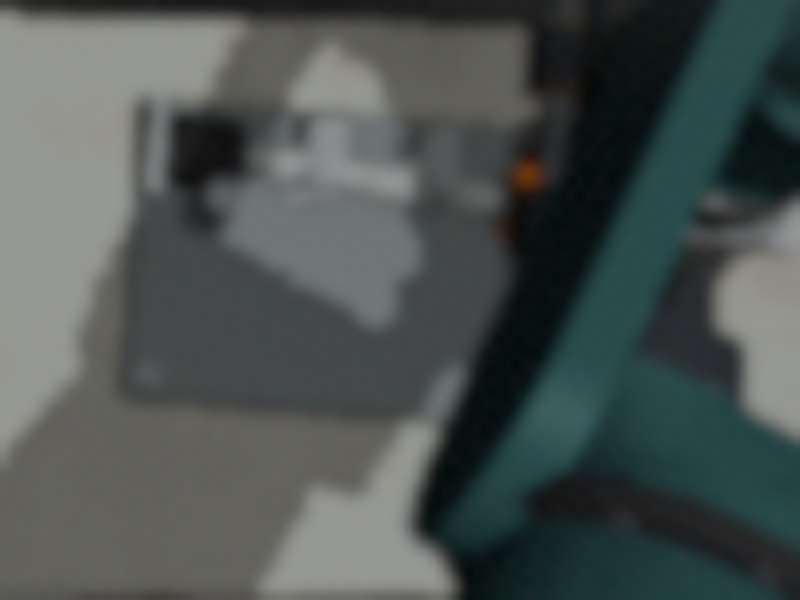

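Emit:
servo_tool:
  targets: "0.3 0.004 -0.001 0 0 0 -0.003;0.3 0.008 -0.001 -0.003 0 0 -0.006;0.3 0.012 -0.002 -0.003 0 0 -0.008;0.3 0.012 -0.002 -0.003 0 0 -0.008"

```text
time: 7.58
tool_pos: [0.5368, -0.2324, 0.0161]
ee_rot: [-3.141, -0.001, -0.088]
wrist_force: [-1.7, -0.7, -1.3]
width: 0.0281
```

Emit:
servo_tool:
  targets: "0.3 0.004 -0.001 0 0 0 -0.003;0.3 0.008 -0.001 0 0 0 -0.003;0.3 0.008 -0.001 0 0 0 -0.003"

```text
time: 7.83
tool_pos: [0.5393, -0.2328, 0.0169]
ee_rot: [3.141, -0.003, -0.079]
wrist_force: [-0.1, 0.1, -0.2]
width: 0.0282
```

Emit:
servo_tool:
  targets: "0.3 0.004 0 0 0 0 0;0.3 0.008 0 0 0 0 0;0.3 0.008 0 0 0 0 0"

```text
time: 8.08
tool_pos: [0.5407, -0.2331, 0.0167]
ee_rot: [3.141, -0.001, -0.079]
wrist_force: [0.4, -0.0, 0.6]
width: 0.028
```

```bash
python3 - <<'E'
from h import *
o=get_obs();print(o['tool_pos'],o['ee_rot'],o['width'],o['wrist_force'])
s=vision.snapshot("scene"); crop(s,300,190,400,280,8,"pics/s8.png")
t=vision.snapshot("top"); crop(t,300,140,400,215,8,"pics/t8.png")
E
```

```text
[ 0.54070464 -0.23313353  0.01674781] [ 3.14123919e+00 -1.40717049e-03 -7.88925315e-02] 0.0280137841243084 [ 0.41366117 -0.02769334  0.64080794]
```

View pics/s8.png

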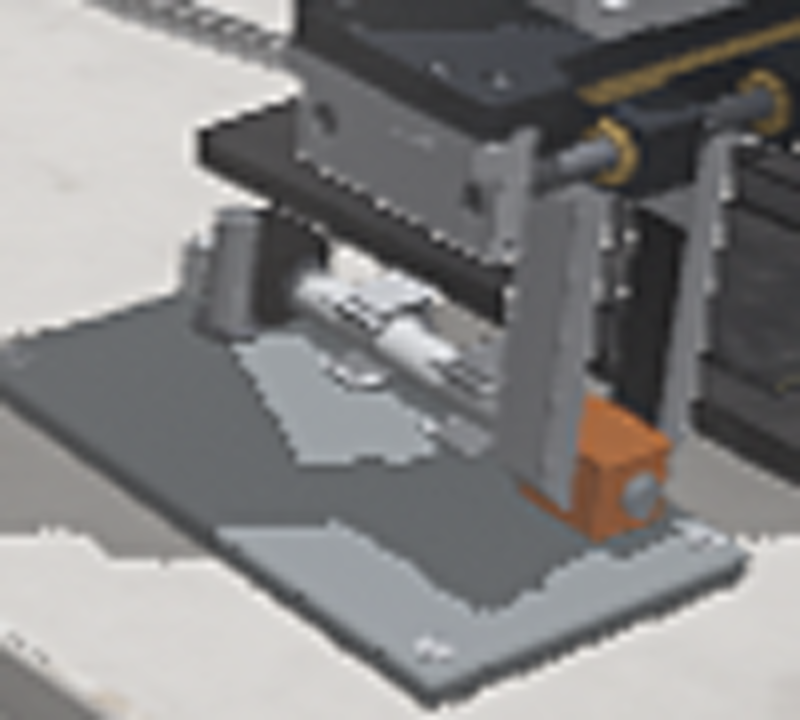

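View pics/t8.png

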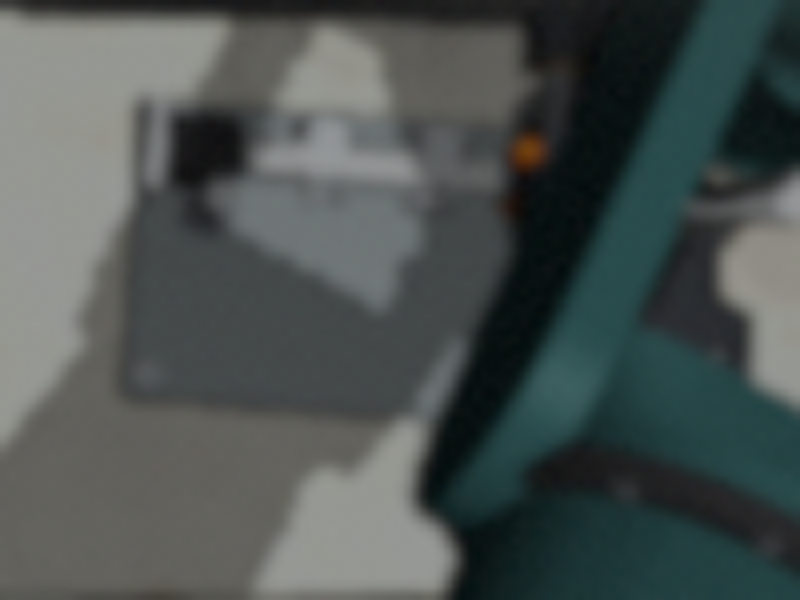

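Emit:
servo_tool:
  targets: "0.3 0.004 0 0 0 0 0;0.3 0.008 0 0 0 0 0;0.3 0.008 0 0 0 0 0"

```text
time: 8.43
tool_pos: [0.5419, -0.2333, 0.0163]
ee_rot: [3.141, 0.001, -0.079]
wrist_force: [-1.3, -0.8, 0.9]
width: 0.0282
```

Emit:
servo_tool:
  targets: "0.3 0.004 0 0 0 0 0;0.3 0.008 0 0 0 0 0;0.3 0.008 0 0 0 0 0"

```text
time: 8.68
tool_pos: [0.5422, -0.2334, 0.0162]
ee_rot: [3.141, 0.004, -0.079]
wrist_force: [-6.7, -0.7, 4.3]
width: 0.0286
```

Emit:
servo_tool:
  targets: "0.3 0.006 0 0 0 0 0;0.3 0.012 0 0 0 0 0;0.3 0.012 0 0 0 0 0;0.3 0.012 0 0 0 0 0"

```text
time: 9.02
tool_pos: [0.5424, -0.2334, 0.0161]
ee_rot: [-3.141, 0.011, -0.079]
wrist_force: [-12.3, -0.5, 8.4]
width: 0.0283
```

Emit:
servo_tool:
  targets: "0.3 0.006 0 0 0 0 0;0.3 0.012 0 0 0 0 0;0.3 0.012 0 0 0 0 0"

```text
time: 9.27
tool_pos: [0.5425, -0.2334, 0.0159]
ee_rot: [-3.141, 0.017, -0.079]
wrist_force: [-19.6, 0.9, 12.6]
width: 0.0282
```

Emit:
servo_tool:
  targets: "0.3 -0.02 0 0 0 0 0;0.4 -0.036 0 0 0 0 0;0.4 -0.036 0 0 0 0 0;0.4 -0.036 0 0 0 0 0;0.4 -0.036 0 0 0 0 0"

```text
time: 9.68
tool_pos: [0.5418, -0.233, 0.0163]
ee_rot: [-3.142, -0.001, -0.079]
wrist_force: [-1.1, -0.4, 0.7]
width: 0.0376
```

Emit:
servo_tool:
  targets: "0.4 0 0 -0.1 0 0 0;0.4 0 0 -0.25 0 0 0;0.4 0 0 -0.4 0 0 0;0.4 -0.2 0 -0.55 0 0 0;0.4 -0.4 0 -0.6 0 0 0;0.4 -0.6 0 -0.6 0 0 0;0.4 -0.8 0 -0.6 0 0 0;0.4 -0.8 0 -0.6 0 0 0;0.4 -0.8 0 -0.6 0 0 0;0.4 -0.8 0 -0.6 0 0 0"

```text
time: 10.52
tool_pos: [0.341, -0.2173, 0.167]
ee_rot: [3.14, -0.003, -0.081]
wrist_force: [0.9, 0.9, 0.9]
width: 0.0377
```

```bash
python3 - <<'E'
from h import *
o=get_obs();print(o['tool_pos'],o['ee_rot'],o['width'],o['wrist_force'])
s=vision.snapshot("scene"); crop(s,300,190,400,280,8,"pics/s9.png")
t=vision.snapshot("top"); crop(t,300,140,400,215,8,"pics/t9.png")
E
```

```text
[ 0.34097573 -0.21730731  0.16697456] [ 3.14019831e+00 -2.75078881e-03 -8.08159391e-02] 0.03773572644056975 [0.88244752 0.86570407 0.92074484]
```

View pics/s9.png

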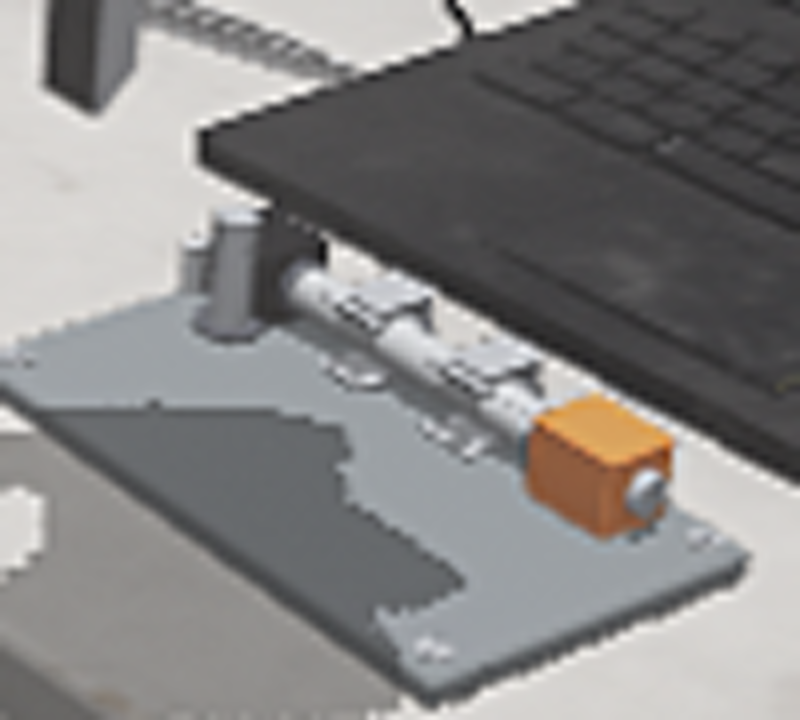

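View pics/t9.png

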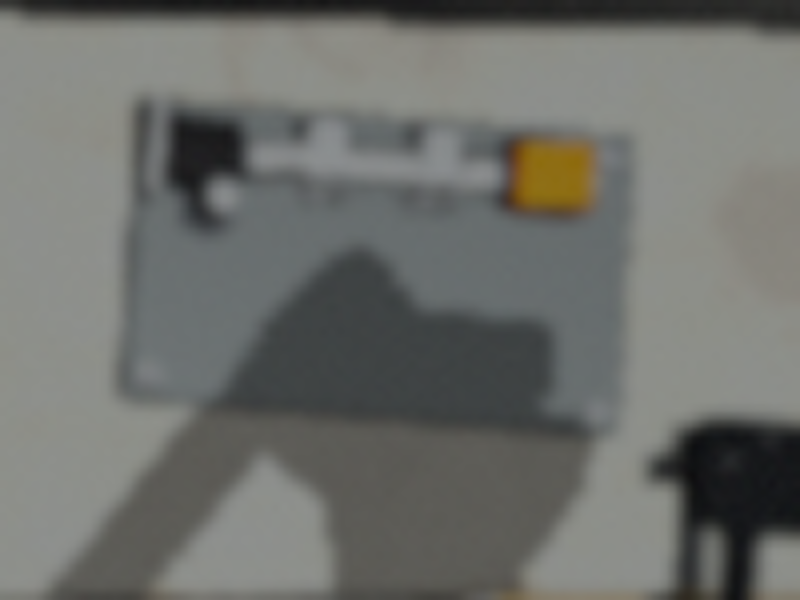

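```bash
python3 - <<'E'
from h import *
t=vision.snapshot("top")
def P(u,v,z): return ray(t,((u+.5)/8-.5+300,(v+.5)/8-.5+140),z)[:2]
c=np.array([.5091,-.1766]); yaw=-.0746
R=np.array([[np.cos(yaw),-np.sin(yaw)],[np.sin(yaw),np.cos(yaw)]])
hsv=cv2.cvtColor(t["image"],cv2.COLOR_RGB2HSV)
m=cv2.inRange(hsv,(8,150,100),(25,255,255)); m[:, :350]=0; m[:,385:]=0;m[:150]=0;m[185:]=0
ys,xs=np.nonzero(m);g=ray(t,(xs.mean(),ys.mean()),.034)[:2]
for n,p in dict(heel=P(206,150,.034),grip=g,post=P(222,195,.046)).items(): print(n,((p-c)@R*1000).round(1))
print(get_obs()['time'])
E
```

```text
heel [33. 68.]
grip [ 32.7 -53.4]
post [15.4 63.5]
10.6667
```

```bash
python3 -c "
from bench import robot
print(robot.close_job())"
```

```text
the job is handed in; nothing more can be done
None
```

The probe is home in both clips and released, and I handed the job in at about 10.7 s of the 40 s allowed.

**What I did:** I folded the arm back close to its base and turned it past the cord. I then lowered the fingers loosely either side of the orange block and swung it in an arc about the post. The clip noses gave about 6 N. After they snapped I pushed against the back wall until the probe stopped moving, at about 20 N, then centred the fingers, opened them and lifted clear.

**Last checks, from the top camera in the board frame:**

| Point | Measured x, y (mm) | Home x, y (mm) |
|---|---|---|
| Heel | 33.0, 68 | 33, 64 |
| Grip block | 32.7, -53.4 | 33, -60 |
| Post | 15.4, 63.5 | 15, 64 |

- **Sideways fit:** the tube is within about 1 mm of the clip line and parallel to the board to well under 1 degree.
- **Heel:** it sits about 18 mm from the post axis, so it is touching.
- **Position along the board:** the probe lies about 4 to 6 mm towards the end stop, which is not judged directly and leaves the heel distance well within its limit.
- **Height and rest:** I judged these only by eye from the pictures, where the probe lies flat and clear of the fingers.

**Disagreements:** the two cameras differed by about 5 to 9 mm in absolute position, so I used the contact force to judge depth. The 20 N final push was above the quoted 5 to 12 N.

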